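Gather the brass studs in the tote's red corner

TASK

Lift the lime-green parts tote by its black handle, bring it over the green mat and tip it so that its red corner is the lowest and all four brass studs slide together into that corner. Finish while still holding the tote there, tilted and steady in the air above the middle of the mat; do not put it down or let go. Spill no stud, and leave the thread spool, the tin and the hammer where they are.

Things in the scene. Friction and masses are not known exactly. Their poses are not given: they have to be found in the camera images.
- tote: Loose lime-green open tote, 200 (x) by 140 (y) mm, walls 45 high and 4 thick, floor 4 thick, 0.22 to 0.45 kg empty; stands at any yaw. Origin: centre of its underside, z up. A fixed black bar handle, 14 mm wide (y), 18 tall, top at 100, runs along x over its middle, on a 30 mm wide arm at each end. Its +x +y corner is red.
- tote_handle (a point): Middle of the black handle bar, on the tote's axis 91 mm above its underside; axes as the tote's. Fingers closing along y grip the bar 46 mm above the rim; it carries a firm grip of 60 to 100 N.
- red_corner (a point): Inner bottom corner of the tote marked red (rim cap 46 mm each way and a 40 mm red patch on the floor): at x +96, y +66, z +4 mm in the tote's frame; axes as the tote's, so the tote's inside lies towards -x, -y, +z.
- stud0: One of four loose brass studs on the tote's floor: 20 mm ball head on a flat 17 mm foot, 20.5 mm high, 22 g. Origin: centre of its underside. Smooth (friction 0.24 to 0.36): slides once the floor slopes 14 to 20 degrees, and on along a wall into a corner when the tote tilts 30 to 40 degrees straight towards that corner.
- stud1: One of four loose brass studs on the tote's floor: 20 mm ball head on a flat 17 mm foot, 20.5 mm high, 22 g. Origin: centre of its underside. Smooth (friction 0.24 to 0.36): slides once the floor slopes 14 to 20 degrees, and on along a wall into a corner when the tote tilts 30 to 40 degrees straight towards that corner.
- stud2: One of four loose brass studs on the tote's floor: 20 mm ball head on a flat 17 mm foot, 20.5 mm high, 22 g. Origin: centre of its underside. Smooth (friction 0.24 to 0.36): slides once the floor slopes 14 to 20 degrees, and on along a wall into a corner when the tote tilts 30 to 40 degrees straight towards that corner.
- stud3: One of four loose brass studs on the tote's floor: 20 mm ball head on a flat 17 mm foot, 20.5 mm high, 22 g. Origin: centre of its underside. Smooth (friction 0.24 to 0.36): slides once the floor slopes 14 to 20 degrees, and on along a wall into a corner when the tote tilts 30 to 40 degrees straight towards that corner.
- mat: Square mat fixed on the bench, green with a cork edge, 220 by 220 mm, 3 mm thick. Origin: centre of its underside.
- spool: Bystander: terracotta thread spool standing on the bench, 48 mm across, 60 mm high. Origin: centre of its underside.
- tin: Bystander: low round polish tin, dark sides and light grey top, 76 mm across, 32 mm high. Origin: centre of its underside.
- hammer: Bystander: hammer lying on the bench, about 260 mm long, handle towards its -x. Origin: underside near its middle.

How it is judged:
By the outcome, as a careful person would: the job done as asked, in the order asked, and still so for the second after the job is handed in, while the arm keeps its last pose, push and grip.
It also fails if it takes over 51 s, if anything falls off the work surface, if the arm or the gripper's body presses on something with over 40 N, if the wrist force passes 120 N, or if a joint passes its speed limit or range.

ROBOT

A 6-joint arm with a two-finger parallel gripper is mounted at the origin on the work surface. World frame = base frame: x ahead of the robot, y to its left, z up, the work surface at z = 0. Lengths are in m, angles in degrees, forces in N, time in s.
With the tool pointing down it reaches from about 0.4 to 0.825 m from the base axis. Payload 7 kg.
Tool frame: the origin (TCP) lies between the finger pads; the fingertips stand 19 mm ahead of it and the grasp point (between the pads) is the TCP; z points along the fingers, y is the line along which they close (so a half turn about z gives the same grasp; the last joint's range is limited). The gripper opens to 88 mm and grips with 3 to 60 N. Pads are 19 mm wide; open, the fingers measure 130 mm over their backs; the gripper's body (78 mm by 193 mm) begins 47 mm behind the grasp point.
Start: joints at [82.684, 20.546, 0.682, 0, -70.136, -16.507], TCP at [0.273, 0.617, 0.208] pointing down, gripper open.
Joint ranges: [-176.03, 176.03], [-82.01, 121.73], [-58.28, 71.71], [-173.87, 95.51], [-174.79, -0.11], [-173.66, 173.66]. Speed limits (degrees/s): [136.94, 136.94, 172.46, 180, 180, 180].

INTERFACE

Orientations are given as [roll, pitch, yaw] about the fixed x, y, z axes, in that order (R = Rz(yaw) Ry(pitch) Rx(roll)).
In Python, from plant import get_obs, snapshot, close_job, spot_in, spot_point gives the robot as it stands.
- The arm moves only by the tool play_rows, never from a script. Its argument "plan" is a list of rows, each a list of 6 numbers: the shift along the tool's x, y, z in cm, then the turn, a rotation vector about the tool's x, y, z in degrees. A call has 1 to 20 rows; each row shifts and turns the commanded pose from where the row before left it, along the tool's axes as they then stand; what a row does not reach is not made up. A row lasts 1/12 s, in which the tool goes at most 41.7 mm and 7.16 degrees, less where a joint would pass 70% of its speed; a pose out of reach is approached as far as the arm can. A call is refused whole if a number of a shift passes 4.17 or a number of a turn 7.16, either way. A call with a gripper value outside its range is refused whole. "grip" is the finger opening in cm, from 0 to 8.76, set as the call begins (left out, the last holds). The fingers move at their own pace and stop on an object; the grip force is fixed at half the most. Time passes only in rows, so rows that do not move let the fingers close. It gives the time, the measured TCP pose, the force, the opening and the grip force at its end, in the units of the state.
- get_obs(): the state, without advancing time (a new reading comes with each control period).
- snapshot(name): name is "side" or "top"; returns a dict with "frame" (400x640x3 uint8, red, green, blue), "fx", "fy", "cx", "cy" (pixels), "position" and "attitude" of the camera in the world. Camera axes: x right, y down, z forward; pixel columns grow to the right and rows downward; lengths in m; the calibration is good to about 2 mm. A picture is of the moment at which its call begins. There is no depth.
- close_job(): hands the job in; it is judged then, once.
Trained networks look in the newest picture that a camera, given by its name, has taken for a name from the list of things; names that differ only in an ending like _2 or _b are one class to them, and where a whole thing is asked for, a point or a joint stands for the part that bears it (a point fixed in the world has none). Each returns a list of dicts, best first, with "score" (0 to 1); they miss things now and then, are a little off and sometimes report something else, mostly with a low value. They report only what shows in the picture. A call takes as long as a camera call.
- spot_in(camera, thing): "position" ([x, y, z] in m, in world coordinates, good to about 4 mm: the middle of the surface that is visible of it).
- spot_point(camera, thing): "position" ([x, y, z] in m, in world coordinates, good to about 4 mm: a listed point, or the origin of a listed thing).
The state is a dict: "clock": time; "joint_pos": joint angles; "qvel": joint speeds; "tau": joint torques, N m; "tool_pos": TCP position; "orientation": TCP orientation; "force": force on the tool from outside, world axes, zero at the start; "moment": the same for the moment, N m; "opening": finger opening in m; "gripper_force": force on a finger pad.
Only numpy, scipy, OpenCV 4.12 (cv2) and the standard library are available. Lean on these libraries where they do the work, as an engineer would, in place of code of your own. Each camera call takes 0.05 s, during which the arm holds its last target. There are 200 camera calls.

## Working session

There is one attempt and no reset: what is moved stays moved. The work goes in short steps, Python scripts to look and compute and a tool call to move; the robot and the scene stay as the last step left them, time stands still between calls to the robot, and variables do not carry over. Pictures are saved under pics/ and viewed, at most 10 in all, crops included, and the job is handed in when it is done.

Besides the shell and the picture viewer there is one more tool, called after "Call:" in YAML: its name, and indented under it one key for each argument. play_rows: Moves the arm, as the interface text tells. Its arguments: {"type":"object","properties":{"plan":{"type":"array","items":{"type":"array","items":{"type":"number"}}},"grip":{"type":"number"}},"required":["plan"]}

```bash
mkdir -p pics; ls
python3 - <<'E'
from plant import *
import cv2,numpy as np
for c in ("top","side"):
    s=snapshot(c); cv2.imwrite(f"pics/{c}0.png",s["frame"][...,::-1])
    print(c,s["position"],s["attitude"],s["fx"],s["cx"],s["cy"])
    for t in ("tote","tote_handle","red_corner","mat","spool","tin","hammer"):
        r=spot_point(c,t)[:2]; print(t,[(np.round(d["position"],3).tolist(),round(d["score"],2)) for d in r])
    print([(np.round(d["position"],3).tolist(),round(d["score"],2)) for d in spot_in(c,"stud0")])
o=get_obs();print(o)
E
```

```text
pics
top [0.42756538 0.03570974 1.47195248] [-173.20576768   -1.29349985  -88.37721104] 512.6155427708171 321.33407766843186 193.35144730146428
tote [([0.461, -0.226, 0.002], 0.74), ([0.433, -0.182, 0.003], 0.57)]
tote_handle [([0.464, -0.223, 0.094], 0.95)]
red_corner [([0.347, -0.254, 0.005], 0.64), ([0.785, 0.187, 0.002], 0.63)]
mat [([0.581, 0.197, -0.001], 0.97)]
spool [([0.722, 0.012, -0.0], 0.57)]
tin [([0.778, -0.113, -0.004], 0.6), ([0.466, -0.224, 0.093], 0.44)]
hammer [([0.782, 0.186, 0.004], 0.81)]
[([0.456, -0.226, 0.003], 0.68)]
side [ 0.50944769 -0.90039949  0.66954945] [-122.68516599    0.37447852   -6.52604377] 480.1906181245527 312.6934931087653 201.51434493781284
tote [([0.461, -0.226, -0.002], 0.58)]
tote_handle [([0.463, -0.226, 0.092], 0.57)]
red_corner [([0.349, -0.257, 0.007], 0.75)]
mat [([0.585, 0.194, 0.003], 0.96)]
spool [([0.528, -0.198, -0.001], 0.69), ([0.723, 0.014, 0.003], 0.64)]
tin [([0.779, -0.115, -0.002], 0.7), ([0.723, 0.014, 0.002], 0.43)]
hammer [([0.782, 0.182, -0.0], 0.6)]
[([0.585, 0.178, 0.007], 0.72), ([0.429, -0.194, 0.015], 0.65), ([0.512, -0.286, 0.022], 0.63), ([0.489, -0.209, 0.016], 0.47), ([0.529, -0.206, 0.016], 0.39)]
{'clock': 0.9, 'joint_pos': array([ 8.26837919e+01,  2.05454793e+01,  6.82106081e-01, -1.73028541e-03,
       -7.01362785e+01, -1.65079080e+01]), 'qvel': array([-0.08875289,  0.05914086, -0.04669036,  0.01592462,  0.02649865,
       -0.04610533]), 'tau': array([-1.47473474e-03, -5.82357287e+01,  2.93291903e+01,  7.00202733e+00,
        1.26662143e-02, -3.27190754e-06]), 'tool_pos': array([0.27263882, 0.61745861, 0.20806687]), 'orientation': array([ 1.79999872e+02,  1.65923119e-03, -2.38247039e+01]), 'force': array([ 0.23855264, -0.09700446, -0.44582856]), 'moment': array([-0.04102559, -0.03667397,  0.01984468]), 'gripper_force': 0.0, 'opening': 0.08763116914316504}
```

View pics/top0.png

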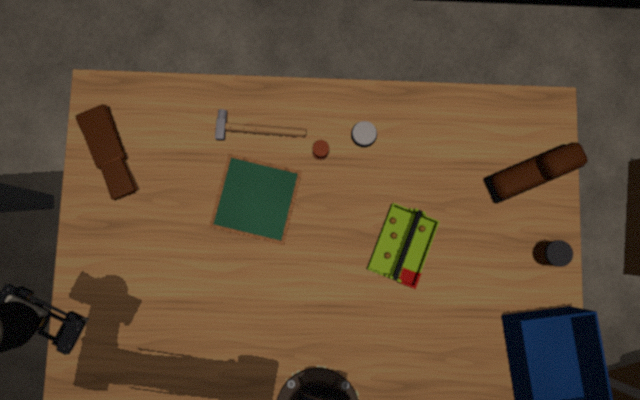

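View pics/side0.png

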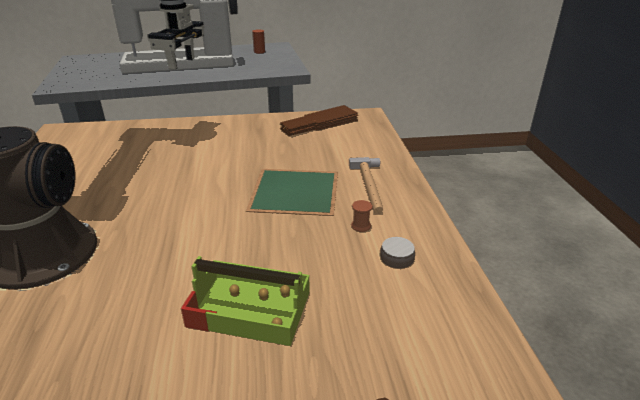

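Top view: tote centred near (403,245) with its red corner at (410,278), mat centre (257,200), spool (321,149), tin (364,133) and hammer (260,128). Three studs lie left of the handle, one on the right. The side view agrees: red corner at the near left (197,316). That puts tote yaw at about 161° and tool yaw at about -19°. I'll go above the tote by way of the mat side.

Call:
play_rows:
  plan:
    - [2.62,2.04,0,0,0,0]
    - [2.62,2.04,0,0,0,0]
    - [2.62,2.04,0,0,0,0]
    - [2.62,2.04,0,0,0,0]
    - [2.62,2.04,0,0,0,0]
    - [2.62,2.04,0,0,0,0]
    - [2.62,2.04,0,0,0,0]
    - [2.62,2.04,0,0,0,0]
    - [2.62,2.04,0,0,0,0]
    - [2.62,2.04,0,0,0,0]
    - [2.62,2.04,0,0,0,0]
    - [2.62,2.04,0,0,0,0]
    - [2.62,2.04,0,0,0,0]
    - [2.62,2.04,0,0,0,0]
  grip: 8.7

```text
clock: 2.07
tool_pos: [0.4934, 0.2066, 0.2085]
orientation: [-180.0, -0.0, -23.8]
force: [0.8, 0.4, 0.4]
opening: 0.0871
gripper_force: 0.0
```

Call:
play_rows:
  plan:
    - [1.05,2.91,0,0,0,0]
    - [1.05,2.91,0,0,0,0]
    - [1.05,2.91,0,0,0,0]
    - [1.05,2.91,0,0,0,0]
    - [1.05,2.91,0,0,0,0]
    - [1.05,2.91,0,0,0,0]
    - [1.05,2.91,0,0,0,0]
    - [1.05,2.91,0,0,0,0]
    - [1.05,2.91,0,0,0,0]
    - [1.05,2.91,0,0,0,0]
    - [1.05,2.91,0,0,0,0]
    - [1.05,2.91,0,0,0,0]
    - [1.05,2.91,0,0,0,0]
    - [1.05,2.91,0,0,0,0]
    - [0,0,0,0,0,-4.8]
    - [0,0,0,0,0,0]
    - [0,0,0,0,0,0]

```text
clock: 3.48
tool_pos: [0.4626, -0.2242, 0.208]
orientation: [-180.0, 0.0, -19.2]
force: [-0.0, 0.8, -0.2]
opening: 0.0869
gripper_force: 0.0
```

```bash
cat > h.py <<'E'
from plant import *
import cv2,numpy as np
from scipy.spatial.transform import Rotation as R
def Rt(o): return R.from_euler("xyz",o["orientation"],degrees=True)
def px(s,P):
    p=(np.atleast_2d(P)-s["position"])@R.from_euler("xyz",s["attitude"],degrees=True).as_matrix()
    return np.c_[s["fx"]*p[:,0]/p[:,2]+s["cx"],s["fy"]*p[:,1]/p[:,2]+s["cy"]]
def state(o):
    print(o["clock"],np.round(o["joint_pos"],1),np.round(o["tool_pos"],4),np.round(o["orientation"],2),"F",np.round(o["force"],1),"M",np.round(o["moment"],2),o["opening"],o["gripper_force"])
def ray(s,uv,z):
    d=R.from_euler("xyz",s["attitude"],degrees=True).apply([(uv[0]-s["cx"])/s["fx"],(uv[1]-s["cy"])/s["fy"],1])
    return s["position"]+d*(z-s["position"][2])/d[2]
E
python3 - <<'E'
from h import *
o=get_obs();state(o)
a=[]
for c in ("side","top"):
    s=snapshot(c)
    for k in ("tote_handle","red_corner"):
        for d in spot_point(c,k)[:1]: print(c,k,np.round(d["position"],4),d["score"])
    f=s["frame"]
    cv2.imwrite(f"pics/{c}1.png",cv2.resize(f[150:350,300:500] if c=="top" else f[180:380,130:350],None,fx=2.5,fy=2.5)[...,::-1])
    # bar dark pixels
    if c=="top":
        T=R.from_euler("z",161,degrees=True)
        print(np.round(px(s,T.apply([[.1,0,.1],[-.1,0,.1],[.1,.07,.045]])+[.463,-.225,0])))
E
```

```text
3.4833 [ -4.    5.3 -19.3  -0.  -65.4  74.8] [ 0.4626 -0.2242  0.208 ] [-179.99    0.    -19.2 ] F [-0.   0.8 -0.2] M [-0.02 -0.03  0.01] 0.0869306352457354 0.0
side tote_handle [ 0.4636 -0.2232  0.0929] 0.87
side red_corner [ 0.3499 -0.2577  0.0071] 0.57
top red_corner [ 0.345  -0.2562  0.0035] 0.98
[[395. 279.]
 [420. 209.]
 [416. 287.]]
```

The projected handle ends and red corner match the picture within a few pixels, so I'll descend and grip.

Call:
play_rows:
  plan:
    - [0,0,1.9,0,0,0]
    - [0,0,1.9,0,0,0]
    - [0,0,1.9,0,0,0]
    - [0,0,1.9,0,0,0]
    - [0,0,1.9,0,0,0]
    - [0,0,1.2,0,0,0]
    - [0,0,0.8,0,0,0]
    - [0,0,0.2,0,0,0]
    - [0,0,0,0,0,0]

```text
clock: 4.53
tool_pos: [0.4628, -0.2238, 0.0909]
orientation: [180.0, 0.0, -19.0]
force: [0.1, -0.2, 0.3]
opening: 0.0865
gripper_force: 0.0
```

Call:
play_rows:
  plan:
    - [0,0,0,0,0,0]
    - [0,0,0,0,0,0]
    - [0,0,0,0,0,0]
    - [0,0,0,0,0,0]
    - [0,0,0,0,0,0]
    - [0,0,0,0,0,0]
    - [0,0,0,0,0,0]
    - [0,0,0,0,0,0]
    - [0,0,0,0,0,0]
    - [0,0,0,0,0,0]
    - [0,0,0,0,0,0]
    - [0,0,0,0,0,0]
  grip: 0

```text
clock: 5.53
tool_pos: [0.4628, -0.224, 0.091]
orientation: [180.0, 0.0, -19.0]
force: [-0.4, 0.9, 0.2]
opening: 0.0126
gripper_force: 0.0
```

Call:
play_rows:
  plan:
    - [0,0,0,0,0,0]
    - [0,0,0,0,0,0]
    - [0,0,0,0,0,0]
    - [0,0,0,0,0,0]

```text
clock: 5.87
tool_pos: [0.4628, -0.224, 0.0911]
orientation: [180.0, -0.0, -19.0]
force: [0.3, -0.4, -0.0]
opening: 0.0003
gripper_force: 0.0
```

Run:
```python
from h import *
o=get_obs();state(o)
s=snapshot("side");cv2.imwrite("pics/side2.png",cv2.resize(s["frame"][180:380,110:350],None,fx=3,fy=3)[...,::-1])
print(px(s,o["tool_pos"]))
```

```text
5.8667 [ -3.9  11.8 -28.5   0.  -49.7  74.9] [ 0.4628 -0.224   0.0911] [180.    -0.   -19.03] F [ 0.3 -0.4 -0. ] M [-0.07 -0.01 -0.04] 0.00031213437685417795 0.0
[[247.04809924 271.5826465 ]]
```

View pics/side2.png

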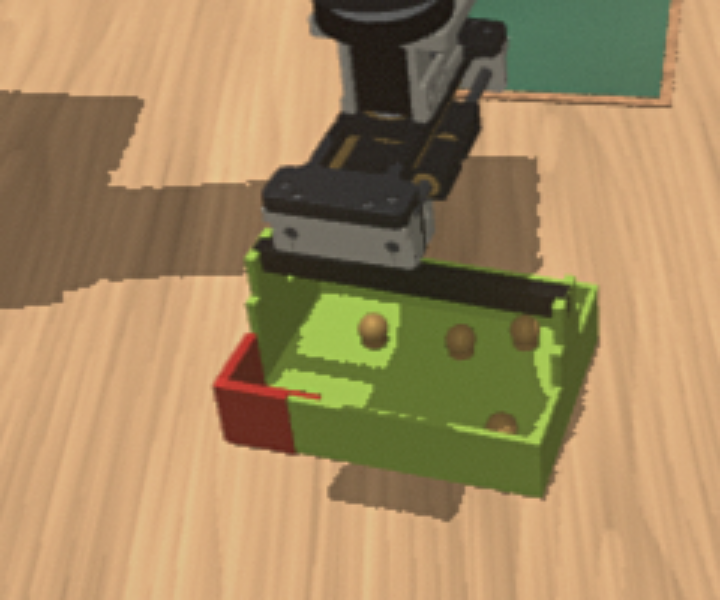

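The near end of the gripper body, around crop (350,235), hides the fingers. The opening went to 0 with no force, so the bar isn't between the pads. I'll project the gripper and bar geometry into the images to see why.

Run:
```python
from h import *
o=get_obs();T=Rt(o)
def box(x,y,z): return np.array([[a,b,c] for a in x for b in y for c in z])
body=T.apply(box((-.039,.039),(-.0965,.0965),(-.047,-.08)))+o["tool_pos"]
tip=T.apply(box((-.0095,.0095),(-.02,.02),(-.047,.019)))+o["tool_pos"]
bar=R.from_euler("z",160.8,degrees=True).apply(box((-.1,.1),(-.007,.007),(.082,.1)))+[.4633,-.2245,0]
E=[(i,j) for i in range(8) for j in range(i) if bin(i^j).count("1")==1]
out=[]
for c,(u,v,w) in dict(side=(130,180,160),top=(330,160,160)).items():
    s=snapshot(c);k=4.5
    im=np.ascontiguousarray(cv2.resize(s["frame"][v:v+w,u:u+w],None,fx=k/2,fy=k/2,interpolation=cv2.INTER_CUBIC)[...,::-1])
    raw=im.copy()
    for b,col in ((body,(255,0,0)),(tip,(0,255,255)),(bar,(255,0,255))):
        p=((px(s,b)-[u,v])*k/2).astype(int)
        for i,j in E: cv2.line(im,tuple(map(int,p[i])),tuple(map(int,p[j])),col,1)
    out.append(np.vstack([raw[:290],im[:290]]) if 0 else np.hstack([raw,im]))
cv2.imwrite("pics/ov.png",np.vstack(out)[:600*2])
im=np.vstack(out); print(im.shape)
cv2.imwrite("pics/ov.png",cv2.resize(im,None,fx=600/im.shape[0],fy=600/im.shape[0]))
```

```text
(720, 720, 3)
```

View pics/ov.png

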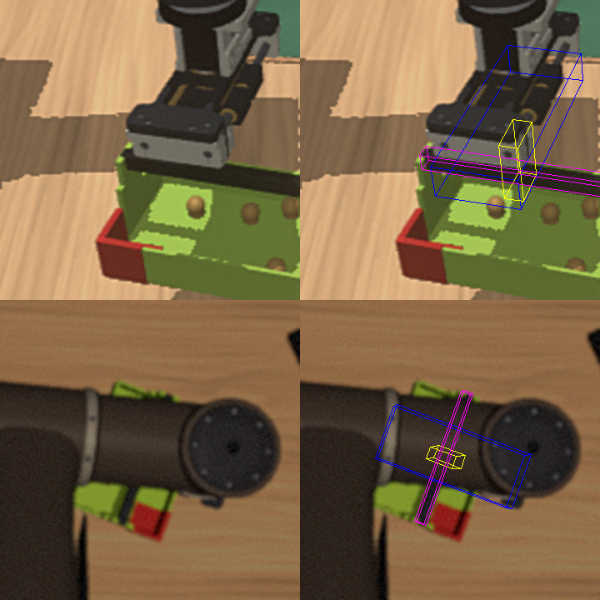

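The body's near end sits roughly 40-50 mm higher in the side image than the reported pose implies, and the closed fingers touched nothing. So the fingers probably closed above the bar. I'll open, rise a little and look at the fingers themselves.

Call:
play_rows:
  plan:
    - [0,0,-2,0,0,0]
    - [0,0,-2,0,0,0]
    - [0,0,-2,0,0,0]
    - [0,0,-2,0,0,0]
    - [0,0,-2,0,0,0]
    - [0,0,-2,0,0,0]
    - [0,0,-2,0,0,0]
    - [0,0,-2,0,0,0]
    - [0,0,0,0,0,0]
    - [0,0,0,0,0,0]
  grip: 5

```text
clock: 6.85
tool_pos: [0.4633, -0.2241, 0.2522]
orientation: [-180.0, -0.1, -19.0]
force: [0.0, -0.4, -0.5]
opening: 0.0495
gripper_force: 0.0
```

Run:
```python
from h import *
o=get_obs();T=Rt(o);state(o)
def box(x,y,z): return np.array([[a,b,c] for a in x for b in y for c in z])
body=T.apply(box((-.039,.039),(-.0965,.0965),(-.047,-.08)))+o["tool_pos"]
tip=T.apply(box((-.0095,.0095),(-.025,.025),(-.047,.019)))+o["tool_pos"]
E=[(i,j) for i in range(8) for j in range(i) if bin(i^j).count("1")==1]
s=snapshot("side");k=4;u,v,w,h=150,90,200,150
im=np.ascontiguousarray(cv2.resize(s["frame"][v:v+h,u:u+w],None,fx=k,fy=k,interpolation=cv2.INTER_CUBIC)[...,::-1])
for b,col in ((body,(255,0,0)),(tip,(0,255,255))):
    p=((px(s,b)-[u,v])*k).astype(int)
    for i,j in E: cv2.line(im,tuple(map(int,p[i])),tuple(map(int,p[j])),col,1)
cv2.imwrite("pics/ov2.png",im)
for k in ("tote_handle","red_corner"):
    for d in spot_point("side",k)[:1]: print(k,np.round(d["position"],4),d["score"])
```

```text
6.85 [ -3.9   3.6 -15.3   0.  -70.9  74.9] [ 0.4633 -0.2241  0.2522] [-1.7996e+02 -1.4000e-01 -1.9020e+01] F [ 0.  -0.4 -0.5] M [ 0.01  0.03 -0.03] 0.04953060424760344 0.0
tote_handle [ 0.4657 -0.2256  0.0921] 0.65
red_corner [ 4.584e-01 -2.258e-01 -2.000e-04] 0.69
```

View pics/ov2.png

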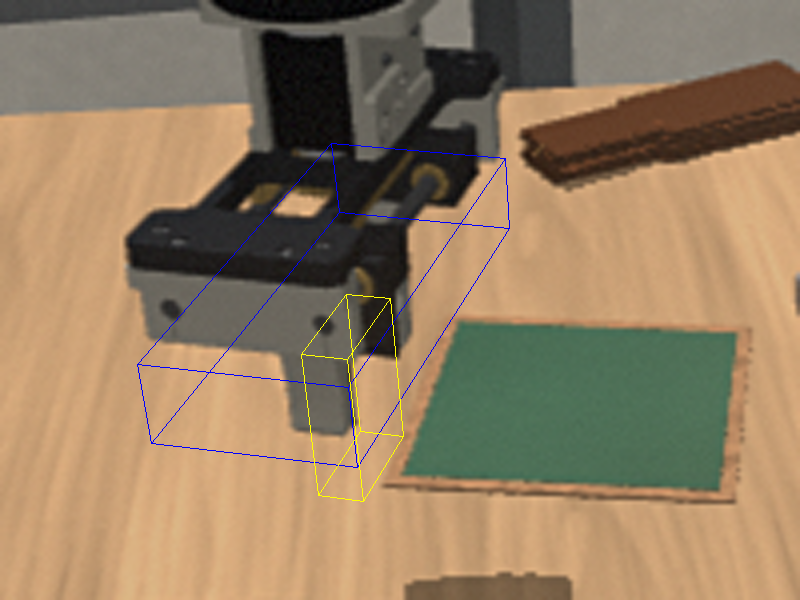

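The picture shows the near fingertip at crop (290-348, 432), against about (318-364, 498) predicted. So the real gripper sits about 4 cm higher than its reported z. I'll quantify that with both cameras.

Run:
```python
from h import *
o=get_obs();T=Rt(o)
s=snapshot("side")
obs=np.array([[293,428],[348,434]])/4+[150,90]
for w in (.0095,.012):
  for yb in (.040,.046,.052):
    P=T.apply([[w,yb,.019],[-w,yb,.019]])+o["tool_pos"]
    p=px(s,P); p=p[np.argsort(p[:,0])]
    d=obs-p; J=(px(s,P.mean(0)+np.eye(3)*.01)-px(s,P.mean(0)))/10  # px per mm
    print(w,yb,np.round(d,1).tolist(),"dx,dz mm",np.round(np.linalg.solve(J[[0,2]].T,d.mean(0)),1), "dx,dy", np.round(np.linalg.solve(J[[0,1]].T,d.mean(0)),1))
t=snapshot("top")
u,v=330,160
def box(x,y,z): return np.array([[a,b,c] for a in x for b in y for c in z])
E=[(i,j) for i in range(8) for j in range(i) if bin(i^j).count("1")==1]
im=np.ascontiguousarray(cv2.resize(t["frame"][v:v+150,u:u+150],None,fx=4,fy=4,interpolation=cv2.INTER_CUBIC)[...,::-1])
im=cv2.convertScaleAbs(im,alpha=2.5)
for dz,col in ((0,(255,0,0)),(.042,(0,255,255))):
    p=((px(t,T.apply(box((-.039,.039),(-.0965,.0965),(-.047,-.08)))+o["tool_pos"]+[0,0,dz])-[u,v])*4).astype(int)
    for i,j in E: cv2.line(im,tuple(map(int,p[i])),tuple(map(int,p[j])),col,1)
cv2.imwrite("pics/t3.png",im)
```

```text
0.0095 0.04 [[-2.5, -23.1], [0.0, -23.0]] dx,dz mm [ 2.4 44.2] dx,dy [-3.8 65.6]
0.0095 0.046 [[-1.1, -25.2], [1.3, -25.1]] dx,dz mm [ 4.9 48. ] dx,dy [-1.9 70.5]
0.0095 0.052 [[0.3, -27.3], [2.6, -27.3]] dx,dz mm [ 7.5 51.7] dx,dy [-0.1 75.3]
0.012 0.04 [[-1.0, -22.9], [-1.5, -23.2]] dx,dz mm [ 2.4 44.3] dx,dy [-3.8 65.6]
0.012 0.046 [[0.4, -25.0], [-0.2, -25.3]] dx,dz mm [ 4.9 48. ] dx,dy [-2.  70.5]
0.012 0.052 [[1.8, -27.1], [1.1, -27.5]] dx,dz mm [ 7.5 51.7] dx,dy [-0.1 75.3]
```

View pics/t3.png

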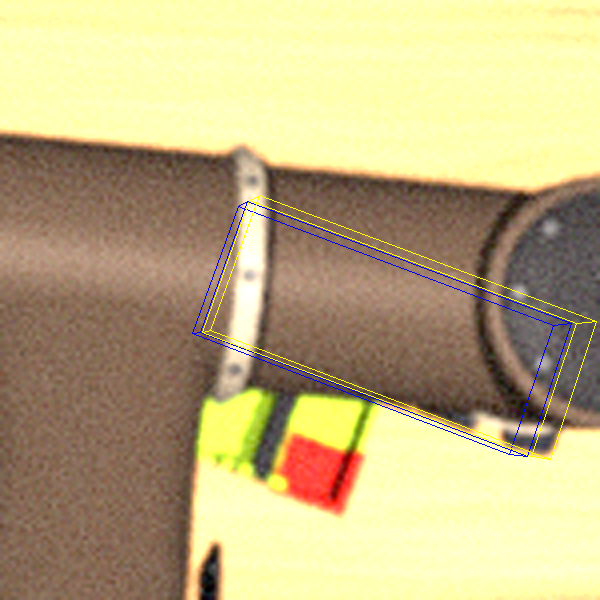

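The visible body end at (550,445) matches the box raised about 42 mm (yellow), and the lateral position is right. So true z is about reported z plus 45 mm. I'll open and descend to a reported z of about 0.046, slowly at the end.

Call:
play_rows:
  plan:
    - [0,0,2,0,0,0]
    - [0,0,2,0,0,0]
    - [0,0,2,0,0,0]
    - [0,0,2,0,0,0]
    - [0,0,2,0,0,0]
    - [0,0,2,0,0,0]
    - [0,0,2,0,0,0]
    - [0,0,2,0,0,0]
    - [0,0,1,0,0,0]
    - [0,0,0.5,0,0,0]
    - [0,0,0.5,0,0,0]
    - [0,0,0,0,0,0]
  grip: 8.7

```text
clock: 8.1
tool_pos: [0.4627, -0.224, 0.0707]
orientation: [180.0, 0.0, -19.0]
force: [-0.3, 0.6, -0.3]
opening: 0.0871
gripper_force: 0.0
```

Call:
play_rows:
  plan:
    - [0,0,0.4,0,0,0]
    - [0,0,0.4,0,0,0]
    - [0,0,0.4,0,0,0]
    - [0,0,0.4,0,0,0]
    - [0,0,0.4,0,0,0]
    - [0,0,0.4,0,0,0]
    - [0,0,0.2,0,0,0]
    - [0,0,0,0,0,0]

```text
clock: 8.77
tool_pos: [0.4624, -0.224, 0.0445]
orientation: [180.0, 0.1, -19.0]
force: [0.6, 0.5, 0.6]
opening: 0.0871
gripper_force: 0.0
```

Call:
play_rows:
  plan:
    - [0,0,0,0,0,0]
    - [0,0,0,0,0,0]
    - [0,0,0,0,0,0]
    - [0,0,0,0,0,0]
    - [0,0,0,0,0,0]
    - [0,0,0,0,0,0]
    - [0,0,0,0,0,0]
    - [0,0,0,0,0,0]
    - [0,0,0,0,0,0]
    - [0,0,0,0,0,0]
    - [0,0,0,0,0,0]
    - [0,0,0,0,0,0]
    - [0,0,0,0,0,0]
    - [0,0,0,0,0,0]
    - [0,0,0,0,0,0]
  grip: 0

```text
clock: 10.02
tool_pos: [0.4626, -0.2241, 0.0451]
orientation: [180.0, 0.0, -19.0]
force: [0.3, -1.8, 1.3]
opening: 0.0138
gripper_force: 29.9
```

The grip is firm: 29.9 N at a 13.8 mm opening. Lifting gently.

Call:
play_rows:
  plan:
    - [0,0,-0.2,0,0,0]
    - [0,0,-0.4,0,0,0]
    - [0,0,-0.6,0,0,0]
    - [0,0,-0.9,0,0,0]
    - [0,0,-1,0,0,0]
    - [0,0,-1,0,0,0]
    - [0,0,-1,0,0,0]
    - [0,0,-1,0,0,0]
    - [0,0,-1,0,0,0]
    - [0,0,-1,0,0,0]
    - [0,0,-1,0,0,0]
    - [0,0,-1,0,0,0]
    - [0,0,-1,0,0,0]
    - [0,0,-1,0,0,0]
    - [0,0,-1,0,0,0]
    - [0,0,-1,0,0,0]
    - [0,0,-0.9,0,0,0]
    - [0,0,-0.6,0,0,0]
    - [0,0,-0.4,0,0,0]
    - [0,0,0,0,0,0]

```text
clock: 11.68
tool_pos: [0.4632, -0.2241, 0.206]
orientation: [-180.0, -0.1, -19.0]
force: [-0.7, 0.8, -4.3]
opening: 0.0139
gripper_force: 30.0
```

Run:
```python
from h import *
o=get_obs();state(o)
s=snapshot("side");u,v=130,90
cv2.imwrite("pics/s4.png",cv2.resize(s["frame"][v:v+220,u:u+260],None,fx=2.5,fy=2.5)[...,::-1])
for k in ("tote_handle","red_corner","tote"):
    for d in spot_point("side",k)[:1]: print(k,np.round(d["position"],4),d["score"])
# where to put: mat centre
P=np.array([.583,.196]); d=P-o["tool_pos"][:2]; y=np.deg2rad(o["orientation"][2])
print("tool dx dy cm",100*(d@[np.cos(y),np.sin(y)]),100*(d@[np.sin(y),-np.cos(y)]))
```

```text
11.6833 [ -3.9   5.4 -19.5   0.  -65.   74.9] [ 0.4632 -0.2241  0.206 ] [-1.7999e+02 -7.0000e-02 -1.9020e+01] F [-0.7  0.8 -4.3] M [ 0.01  0.02 -0.01] 0.013856070903777712 29.95093435049057
tote_handle [ 0.7803 -0.1154 -0.0014] 0.7
red_corner [ 0.3497 -0.2587  0.166 ] 0.93
tote [ 0.4623 -0.2243  0.16  ] 0.72
tool dx dy cm -2.36401499773146 -43.622921720565685
```

View pics/s4.png

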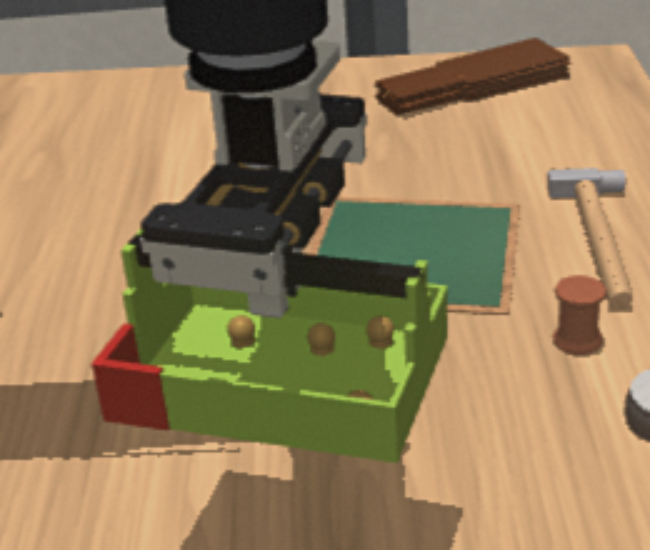

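The tote hangs level, underside at about z 0.16, with all four studs inside: crop (240,330), (320,338), (380,330), (360,395). Carrying it gently to the mat.

Call:
play_rows:
  plan:
    - [-0.05,-0.4,0,0,0,0]
    - [-0.09,-0.8,0,0,0,0]
    - [-0.14,-1.2,0,0,0,0]
    - [-0.19,-1.6,0,0,0,0]
    - [-0.23,-2,0,0,0,0]
    - [-0.27,-2.3,0,0,0,0]
    - [-0.27,-2.3,0,0,0,0]
    - [-0.27,-2.3,0,0,0,0]
    - [-0.27,-2.3,0,0,0,0]
    - [-0.27,-2.3,0,0,0,0]
    - [-0.27,-2.3,0,0,0,0]
    - [-0.27,-2.3,0,0,0,0]
    - [-0.27,-2.3,0,0,0,0]
    - [-0.27,-2.3,0,0,0,0]
    - [-0.27,-2.3,0,0,0,0]
    - [-0.27,-2.3,0,0,0,0]
    - [-0.27,-2.3,0,0,0,0]
    - [-0.27,-2.3,0,0,0,0]

```text
clock: 13.38
tool_pos: [0.5397, 0.1309, 0.2049]
orientation: [180.0, 0.0, -19.0]
force: [0.3, -0.1, -4.9]
opening: 0.0135
gripper_force: 30.0
```

Call:
play_rows:
  plan:
    - [-0.23,-2,0,0,0,0]
    - [-0.19,-1.6,0,0,0,0]
    - [-0.14,-1.2,0,0,0,0]
    - [-0.09,-0.8,0,0,0,0]
    - [-0.05,-0.4,0,0,0,0]
    - [0,0,0,0,0,0]
    - [0,0,0,0,0,0]

```text
clock: 13.97
tool_pos: [0.5527, 0.1876, 0.205]
orientation: [180.0, 0.0, -19.0]
force: [-0.6, 0.1, -4.0]
opening: 0.0133
gripper_force: 30.0
```

Now tipping toward the red corner. In tool axes the rotation is about (+x, +y), split 0.62/0.79.

Call:
play_rows:
  plan:
    - [0,0,0,0.4,0.5,0]
    - [0,0,0,0.7,0.9,0]
    - [0,0,0,0.92,1.18,0]
    - [0,0,0,0.92,1.18,0]
    - [0,0,0,0.92,1.18,0]
    - [0,0,0,0.92,1.18,0]
    - [0,0,0,0.92,1.18,0]
    - [0,0,0,0.92,1.18,0]
    - [0,0,0,0.92,1.18,0]
    - [0,0,0,0.92,1.18,0]
    - [0,0,0,0.92,1.18,0]
    - [0,0,0,0.92,1.18,0]
    - [0,0,0,0.92,1.18,0]
    - [0,0,0,0.92,1.18,0]
    - [0,0,0,0.92,1.18,0]
    - [0,0,0,0.92,1.18,0]

```text
clock: 15.3
tool_pos: [0.5524, 0.187, 0.2052]
orientation: [-165.5, -17.8, -21.4]
force: [0.2, -0.5, -3.8]
opening: 0.0134
gripper_force: 29.9
```

Call:
play_rows:
  plan:
    - [0,0,0,0.92,1.18,0]
    - [0,0,0,0.92,1.18,0]
    - [0,0,0,0.92,1.18,0]
    - [0,0,0,0.92,1.18,0]
    - [0,0,0,0.92,1.18,0]
    - [0,0,0,0.92,1.18,0]
    - [0,0,0,0.92,1.18,0]
    - [0,0,0,0.92,1.18,0]
    - [0,0,0,0.7,0.9,0]
    - [0,0,0,0.4,0.5,0]
    - [0,0,0,0,0,0]
    - [0,0,0,0,0,0]
    - [0,0,0,0,0,0]
    - [0,0,0,0,0,0]
    - [0,0,0,0,0,0]
    - [0,0,0,0,0,0]

```text
clock: 16.63
tool_pos: [0.5569, 0.1881, 0.2166]
orientation: [-156.3, -26.9, -24.7]
force: [0.4, -0.0, -3.6]
opening: 0.0137
gripper_force: 30.0
```

```bash
cat > look.py <<'E'
from h import *
import sys
o=get_obs();state(o)
T=Rt(o); Tt=T*R.from_euler("y",180,degrees=True)  # tote axes in world
print("tote up",np.round(Tt.apply([0,0,1]),3),"tilt",np.degrees(np.arccos(Tt.apply([0,0,1])[2])))
S=np.array([[.1,.07,.045],[-.1,.07,.045],[.1,-.07,.045],[-.1,-.07,.045],[.1,.07,0],[-.1,.07,0],[.1,-.07,0],[-.1,-.07,0],[.1,0,.1],[-.1,0,.1]])
E=[(0,1),(0,2),(1,3),(2,3),(4,5),(4,6),(5,7),(6,7),(0,4),(1,5),(2,6),(3,7),(8,9)]
out=[]
for c in ("side","top"):
    s=snapshot(c)
    for k in ("tote_handle","red_corner","tote"):
        for d in spot_point(c,k)[:1]: print(c,k,np.round(d["position"],4),round(d["score"],2))
    g1=o["tool_pos"]+[0,0,.045]; g2=o["tool_pos"]-T.apply([0,0,.045])
    m=px(s,[.583,.196,.15])[0]; u,v=(m-[90,70]).astype(int); u=max(u,0);v=max(v,0)
    if c=="side": v=max(v-20,0)
    k=4 if 0 else 3
    im=np.ascontiguousarray(cv2.resize(s["frame"][v:v+190,u:u+190],None,fx=k,fy=k,interpolation=cv2.INTER_CUBIC)[...,::-1])
    if c=="top": im=cv2.convertScaleAbs(im,alpha=1.8)
    if len(sys.argv)>2:
      for g,col in ((g1,(255,0,0)),(g2,(255,0,255))):
        p=((px(s,Tt.apply(S-[0,0,.091])+g)-[u,v])*k).astype(int)
        for i,j in E: cv2.line(im,tuple(map(int,p[i])),tuple(map(int,p[j])),col,1)
    out.append(im)
h=min(i.shape[0] for i in out)
im=np.hstack([i[:h] for i in out]); f=min(800/im.shape[1],600/im.shape[0]); cv2.imwrite(sys.argv[1],cv2.resize(im,None,fx=f,fy=f))
E
python3 look.py pics/k1.png ov
```

```text
16.6333 [ 33.3  -7.2 -58.2  60.9  -9.1 -20.3] [0.5569 0.1881 0.2166] [-156.31  -26.94  -24.65] F [ 0.4 -0.  -3.6] M [-1.01  2.7   0.  ] 0.013698516901871788 29.998801946640015
tote up [-0.545 -0.192  0.816] tilt 35.27448634969674
side tote_handle [0.5363 0.1825 0.2558] 0.63
side red_corner [0.4846 0.1692 0.1185] 0.76
side tote [0.5815 0.1967 0.1776] 0.59
top tote_handle [0.5342 0.1815 0.2531] 0.69
top red_corner [ 0.7205  0.0121 -0.0026] 0.49
top tote [0.5785 0.1986 0.1811] 0.78
```

View pics/k1.png

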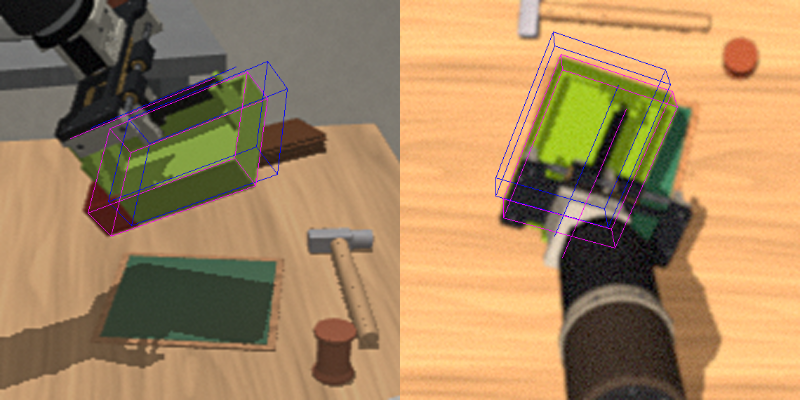

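The magenta overlay (offset along the tool axis) fits the tote, with the red corner lowest at left (110,235), and no studs show on the bare floor. The gripper hides the corner, though, and joint 3 is at its limit. I'll ease the tilt back to 15°, yaw the tote so the red corner faces the side camera, then tilt again.

Call:
play_rows:
  plan:
    - [0,0,0,-0.5,-0.6,0]
    - [0,0,0,-0.8,-1,0]
    - [0,0,0,-1,-1.3,0]
    - [0,0,0,-1,-1.3,0]
    - [0,0,0,-1,-1.3,0]
    - [0,0,0,-1,-1.3,0]
    - [0,0,0,-1,-1.3,0]
    - [0,0,0,-1,-1.3,0]
    - [0,0,0,-1,-1.3,0]
    - [0,0,0,-1,-1.3,0]
    - [0,0,0,-1,-1.3,0]
    - [0,0,0,-1,-1.3,0]
    - [0,0,0,-0.8,-1,0]
    - [0,0,0,-0.5,-0.6,0]
    - [0,0,0,0,0,0]
    - [0,0,0,0,0,0]

```text
clock: 18.37
tool_pos: [0.5573, 0.1879, 0.2169]
orientation: [-170.6, -11.5, -19.9]
force: [0.6, -0.3, -4.4]
opening: 0.0138
gripper_force: 30.0
```

Run:
```python
from h import *
o=get_obs();state(o);T=Rt(o)
up=-T.apply([0,0,1]);print("up",up,np.degrees(np.arccos(up[2])),"d az",np.degrees(np.arctan2(up[1],up[0]))%360)
print("world z in tool",np.round(T.inv().apply([0,0,1]),3))
print("shift in tool",np.round(T.inv().apply(np.array([.583,.186,.21])-o["tool_pos"])*100,2))
# mean shift during a 75 deg turn about vertical, constant in tool axes, 15 rows of 5 deg
w=T.inv().apply([0,0,1])
d=np.array([.583,.186,.21])-o["tool_pos"]
A=sum((R.from_rotvec(w*np.radians(5*i)).as_matrix() for i in range(15)))
print("const shift per row cm",np.round(np.linalg.solve(T.as_matrix()@A,d)*100,2))
```

```text
18.3667 [ 41.3   2.8 -25.6   7.2 -48.   25.6] [0.5573 0.1879 0.2169] [-170.56  -11.46  -19.87] F [ 0.6 -0.3 -4.4] M [-0.45  1.2  -0.05] 0.013838704785566428 29.999324083328247
up [-0.24008571 -0.08763367  0.96678808] 14.807917336666712 d az 200.05258458428295
world z in tool [ 0.199 -0.161 -0.967]
shift in tool [ 2.29 -0.49  1.27]
const shift per row cm [0.16 0.07 0.07]
```

Call:
play_rows:
  plan:
    - [0.1,0.05,0.05,0.3,-0.24,-1.45]
    - [0.16,0.07,0.07,0.6,-0.48,-2.9]
    - [0.16,0.07,0.07,0.99,-0.8,-4.83]
    - [0.16,0.07,0.07,0.99,-0.8,-4.83]
    - [0.16,0.07,0.07,0.99,-0.8,-4.83]
    - [0.16,0.07,0.07,0.99,-0.8,-4.83]
    - [0.16,0.07,0.07,0.99,-0.8,-4.83]
    - [0.16,0.07,0.07,0.99,-0.8,-4.83]
    - [0.16,0.07,0.07,0.99,-0.8,-4.83]
    - [0.16,0.07,0.07,0.99,-0.8,-4.83]
    - [0.16,0.07,0.07,0.99,-0.8,-4.83]
    - [0.16,0.07,0.07,0.99,-0.8,-4.83]
    - [0.16,0.07,0.07,0.99,-0.8,-4.83]
    - [0.16,0.07,0.07,0.99,-0.8,-4.83]
    - [0.16,0.07,0.07,0.99,-0.8,-4.83]
    - [0.1,0.05,0.05,0.6,-0.48,-2.9]
    - [0,0,0,0.3,-0.24,-1.45]
    - [0,0,0,0,0,0]

```text
clock: 19.87
tool_pos: [0.5832, 0.1848, 0.2094]
orientation: [-170.6, -11.4, 54.1]
force: [-0.4, 0.7, -3.8]
opening: 0.0139
gripper_force: 30.0
```

Call:
play_rows:
  plan:
    - [0,0,0,0.5,0.6,0]
    - [0,0,0,0.8,1,0]
    - [0,0,0,0.92,1.18,0]
    - [0,0,0,0.92,1.18,0]
    - [0,0,0,0.92,1.18,0]
    - [0,0,0,0.92,1.18,0]
    - [0,0,0,0.92,1.18,0]
    - [0,0,0,0.92,1.18,0]
    - [0,0,0,0.92,1.18,0]
    - [0,0,0,0.92,1.18,0]

```text
clock: 20.7
tool_pos: [0.5831, 0.1848, 0.2103]
orientation: [-161.1, -22.3, 51.2]
force: [-0.6, 0.3, -4.4]
opening: 0.0141
gripper_force: 30.0
```

Call:
play_rows:
  plan:
    - [0,0,0,1,1,0]
    - [0,0,0,1,1,0]
    - [0,0,0,1,1,0]
    - [0,0,0,1,1,0]
    - [0,0,0,1,1,0]
    - [0,0,0,0.7,0.7,0]
    - [0,0,0,0.4,0.4,0]
    - [0,0,0,0,0,0]
    - [0,0,0,0,0,0]
    - [0,0,0,0,0,0]
    - [0,0,0,0,0,0]
    - [0,0,0,0,0,0]
    - [0,0,0,0,0,0]
    - [0,0,0,0,0,0]

```text
clock: 21.87
tool_pos: [0.583, 0.1854, 0.21]
orientation: [-153.9, -27.8, 48.7]
force: [-0.4, 0.5, -3.7]
opening: 0.0134
gripper_force: 30.0
```

```bash
python3 look.py pics/k2.png ov
python3 - <<'E'
from h import *
s=snapshot("side");c=px(s,[.583,.15,.17])[0].astype(int);u,v=c-[65,60]
cv2.imwrite("pics/k3.png",cv2.resize(s["frame"][v:v+110,u:u+140],None,fx=5,fy=5,interpolation=cv2.INTER_CUBIC)[...,::-1]);print(u,v)
print([(np.round(d["position"],3).tolist(),round(d["score"],2)) for c in ("side","top") for d in spot_in(c,"stud0")])
E
```

```text
21.8667 [  9.1  17.3   0.6 -39.  -74.5 147.4] [0.583  0.1854 0.21  ] [-153.92  -27.81   48.75] F [-0.4  0.5 -3.7] M [-3.06 -0.32  0.06] 0.013437414636859673 29.999694228172302
tote up [ 0.054 -0.605  0.794] tilt 37.39649812268829
side tote_handle [0.588  0.1547 0.2466] 0.75
side red_corner [0.578  0.1086 0.1103] 0.92
side tote [0.5772 0.2104 0.1725] 0.95
top tote_handle [0.5874 0.1583 0.2468] 0.8
top tote [0.5751 0.2071 0.1732] 0.76
229 80
[]
```

View pics/k3.png

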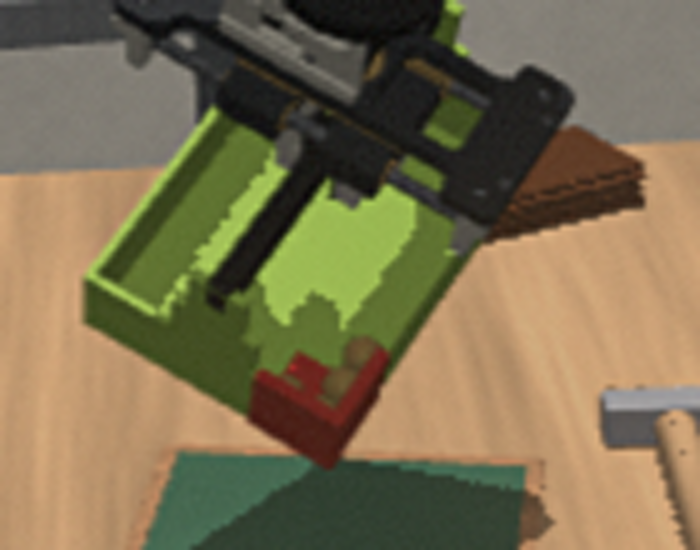

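The red corner is lowest, at (330,460), over the mat. Two brass heads show in it at (340,382) and (360,350). I'll check which stud positions those match and where two hidden studs could be.

Run:
```python
from h import *
s=snapshot("side");o=get_obs();T=Rt(o);Tt=T*R.from_euler("y",180,degrees=True);g=o["tool_pos"]-T.apply([0,0,.045])
f=lambda P:np.round((px(s,Tt.apply(np.array(P)-[0,0,.091])+g)-[229,80])*5).tolist()
print("rim corner",f([[.1,.07,.045]]),"inner rim",f([[.096,.066,.045]]), "rim ends of cap",f([[.1,.024,.045],[.054,.07,.045]]))
for n,P in {"row y":[[x,.056,.0145] for x in (.086,.066,.046,.026)],"row2":[[x,.036,.0145] for x in (.086,.066,.046)],"row3":[[.086,.016,.0145]]}.items(): print(n,f(P))
im=s["frame"].astype(int)
# brass-ish pixels in tote region
hsv=cv2.cvtColor(s["frame"],cv2.COLOR_RGB2HSV)
for v in range(144,164): print(v,[tuple(int(t) for t in hsv[v,u]) [0] for u in range(284,306)])
```

```text
rim corner [[338.0, 426.0]] inner rim [[335.0, 415.0]] rim ends of cap [[255.0, 376.0], [388.0, 352.0]]
row y [[323.0, 415.0], [344.0, 384.0], [365.0, 353.0], [386.0, 323.0]]
row2 [[288.0, 395.0], [309.0, 364.0], [330.0, 333.0]]
row3 [[252.0, 374.0]]
144 [39, 39, 39, 38, 38, 39, 39, 39, 38, 39, 39, 38, 39, 39, 39, 38, 38, 39, 39, 39, 39, 39]
145 [39, 38, 39, 39, 38, 39, 38, 39, 39, 38, 39, 39, 38, 39, 38, 38, 39, 39, 39, 38, 39, 39]
146 [39, 39, 39, 38, 38, 39, 39, 39, 39, 39, 38, 38, 38, 39, 39, 39, 39, 39, 39, 39, 39, 39]
147 [38, 39, 38, 39, 39, 39, 39, 39, 38, 39, 39, 38, 39, 39, 39, 35, 31, 25, 25, 34, 39, 38]
148 [39, 39, 39, 39, 39, 39, 39, 39, 39, 38, 39, 38, 39, 39, 34, 21, 18, 18, 18, 20, 30, 39]
149 [39, 39, 39, 40, 39, 39, 40, 40, 39, 39, 39, 39, 39, 38, 23, 18, 18, 19, 20, 19, 11, 21]
150 [39, 39, 40, 38, 18, 24, 38, 40, 39, 39, 39, 38, 39, 35, 20, 18, 19, 19, 20, 14, 4, 3]
151 [39, 40, 39, 23, 6, 4, 10, 26, 38, 41, 39, 39, 39, 34, 21, 19, 19, 20, 18, 7, 2, 2]
152 [39, 40, 32, 9, 3, 1, 2, 4, 12, 35, 39, 40, 39, 34, 22, 18, 20, 20, 9, 3, 2, 2]
153 [40, 40, 16, 3, 1, 3, 3, 2, 2, 6, 15, 28, 32, 23, 19, 19, 19, 11, 4, 3, 2, 4]
154 [37, 25, 8, 3, 2, 2, 4, 3, 2, 2, 8, 17, 19, 18, 19, 20, 15, 4, 2, 2, 2, 8]
155 [10, 13, 17, 14, 6, 3, 3, 3, 3, 5, 16, 19, 19, 19, 20, 19, 9, 3, 3, 3, 3, 12]
156 [3, 3, 9, 19, 21, 7, 2, 3, 3, 10, 19, 20, 19, 19, 19, 11, 5, 3, 3, 3, 5, 12]
157 [3, 3, 3, 4, 12, 10, 4, 3, 3, 10, 19, 19, 19, 20, 15, 6, 2, 3, 3, 5, 7, 16]
158 [5, 4, 2, 3, 4, 5, 4, 3, 3, 8, 17, 21, 21, 19, 9, 4, 3, 4, 4, 5, 8, 15]
159 [4, 4, 4, 2, 3, 3, 3, 3, 11, 18, 20, 20, 20, 11, 4, 2, 3, 4, 5, 6, 10, 15]
160 [4, 5, 6, 5, 3, 3, 3, 3, 4, 9, 18, 20, 14, 5, 2, 2, 3, 5, 7, 8, 13, 15]
161 [5, 6, 5, 6, 5, 5, 3, 3, 2, 3, 7, 13, 7, 3, 3, 4, 4, 5, 5, 11, 15, 15]
162 [5, 5, 5, 5, 5, 4, 5, 4, 3, 3, 3, 4, 3, 2, 3, 5, 6, 7, 9, 14, 15, 15]
163 [6, 4, 6, 5, 5, 5, 6, 5, 4, 3, 3, 3, 3, 4, 4, 5, 5, 8, 13, 15, 16, 15]
```

The heads seen match studs at tote (66,56) and (46,56) mm. Slivers just above the rim match the corner stud (86,56) and one at (86,36), so all four appear packed in the red corner. Before handing in I'll check that the bystanders haven't moved and the tote is steady.

Run:
```python
from h import *
for c in ("side","top"):
    snapshot(c)
    for t in ("spool","tin","hammer","tote","tote_handle"):
        print(c,t,[(np.round(d["position"],3).tolist(),round(d["score"],2)) for d in spot_point(c,t)[:1]])
o=get_obs();state(o);print(np.round(o["qvel"],2))
print(close_job())
```

```text
side spool [([0.576, 0.112, 0.112], 0.57)]
side tin [([0.779, -0.113, -0.0], 0.94)]
side hammer [([0.783, 0.182, -0.001], 0.95)]
side tote [([0.578, 0.21, 0.17], 0.66)]
side tote_handle [([0.589, 0.158, 0.244], 0.78)]
top spool []
top tin [([0.779, -0.112, -0.003], 0.48)]
top hammer []
top tote [([0.578, 0.212, 0.172], 0.98)]
top tote_handle [([0.586, 0.161, 0.244], 0.85)]
23.0667 [  9.   17.3   0.6 -39.  -74.5 147.4] [0.5831 0.1852 0.2099] [-153.91  -27.8    48.72] F [ 0.5  0.2 -5.5] M [-3.13 -0.39 -0.02] 0.013952939486612775 29.999465346336365
[ 0.02  0.06 -0.01  0.04 -0.06 -0.07]
the job is handed in; nothing more can be done
None
```

The job is handed in with the tote held steady over the middle of the mat, tilted about 37° with the red corner lowest; two studs are plainly in that corner, and the other two, mostly hidden by the rim, are judged from slivers just above it. The tin and hammer had not moved; the last spool check failed, but the arm never went near it.

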